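# Close up the small locker

### The job

Close up the little grey steel locker: with the fingertips, first push its red-fronted drawer fully home, then swing the door shut by pushing on its outer face, all the way and without slamming it. Only push: do not pinch the door between the fingers, and leave everything standing around the locker where it is.

Things in the scene. Friction and masses are not known exactly. Their poses are not given: they have to be found in the camera images.
- locker_front (a point): Middle of the top front edge of the locker, a fixed grey steel box 200 deep, 250 wide, 240 mm high standing on the work surface (turned by up to about 17 degrees). Its axes are the locker's: x points from the open front into the locker, y to the left seen from the robot, z up. The locker reaches 125 mm to either side and 200 mm back from this point.
- drawer (a joint): How far the drawer sticks out, in m: 0 = fully home, its face flush with the locker's front edge (a stop there); starts 0.045 to 0.09. It slides stiffly (about 2 N) and stays where it is left.
- drawer_face (a point): Centre of the outer face of the drawer's red front, 210 wide and 56 mm high, whose top lies 9 mm below the locker's top. Axes as the locker's; pushed along +x to shut. The drawer is filled by a closed insert and has no handle.
- door (a joint): Door opening angle in rad: 0 = fully shut against the locker's front (a stop there), 1.57 = standing straight out towards the robot; starts 1.5 to 2.0. Light friction (about 0.15 N m); stays where it is left.
- door_hinge (a point): Top of the door's upright hinge axis, at the locker's left (+y) front corner, level with the door's top edge (235 mm above the work surface). It turns with the door: y points from the free edge to the hinge, x from the outer to the inner face. The door is 244 wide (from the hinge towards -y of this frame), 230 high and 15 mm thick; the inner face lies at about x = 0 (light grey lining), the outer at x = -15 mm (grey steel with louvres and a white card plate). No handle.
- door_push (a point): Point on the door's outer face, 170 mm from the hinge axis, 35 mm below the door's top edge; turns with the door. Its +x is the direction to push.
- headlamp: Lime green headlamp without its strap, black lens and back plate, 50 x 80 x 50 mm, loose; origin under its centre.
- carabiner_a: Orange carabiner lying flat, 100 x 60 x 13 mm, loose; origin under its centre.
- carabiner_b: Second orange carabiner, the same.
- tealight: Green-tinted glass tealight holder, 76 mm across, 65 mm high, loose; origin under its centre.
- flashlight: Black plastic flashlight with a steel spring clip, lying along its x, 130 long, 36 mm thick, loose; origin under its centre.
- flask: Blue drinking flask with a black cap, 68 mm across, 170 mm high, standing, loose; origin under its centre.
- mug: White mug, 76 mm across, 80 mm high, handle at its +y, loose; origin under its centre.

How it is judged (in metres and radians):
On the way, in this order (a step that is already met when the one before it is completed fails the run):
1. the drawer is fully home while the door still stands open (value of joint drawer below 0.005 m and value of joint door above 0.9 rad), for 0.2 s.
2. the door is shut, the drawer still home (value of joint door below 0.035 rad and value of joint drawer below 0.005 m), for 0.2 s.
At the end, for the whole second after the job is handed in: The drawer is within 5 mm of fully home, the door within 0.035 rad of shut and at rest, and every loose thing around the locker is within 25 mm of where it began (all of step 2 and velocity of joint door between -0.05 and 0.05 rad/s and distance of each of headlamp, mug, flask, carabiner_a, carabiner_b, tealight, flashlight from where it was at the start of the episode below 0.025 m); the robot touches nothing.
It fails at once if the door is swung in onto the drawer while that still sticks out (value of joint drawer above 0.015 m and value of joint door below 0.9 rad).
It fails at once if the door is slammed (closing faster than 2.5 rad/s) (velocity of joint door below -2.5 rad/s).
It fails at once if the door is pinched: the fingers press on its inner and outer faces at once (contact force between the fingers and door_c0 above 3 N and contact force between the fingers and door_c1 above 3 N).
It fails at once if a loose thing around the locker is moved by more than 25 mm or lifted (distance of any of headlamp, mug, flask, carabiner_a, carabiner_b, tealight, flashlight from where it was at the start of the episode above 0.025 m).
It also fails if it takes over 58 s, if anything falls off the work surface, if the arm or the gripper's body presses on something with over 40 N, if the wrist force passes 120 N, or if a joint passes its speed limit or range.

### The arm

A 6-joint arm with a two-finger parallel gripper is mounted at the origin on the work surface. World frame = base frame: x ahead of the robot, y to its left, z up, the work surface at z = 0. Lengths are in m, angles in degrees, forces in N, time in s.
With the tool pointing down it reaches from about 0.35 to 0.875 m from the base axis. Payload 4.2 kg.
Tool frame: the origin (TCP) lies midway between the tips of the shut fingers; the grasp point (between the pads) lies 19 mm behind it; z points along the fingers, y is the direction in which the jaws open and shut (so a half turn about z gives the same grasp; the last joint's range is limited). The gripper opens to 87 mm and grips with 3 to 60 N. Pads are 19 mm wide; open, the fingers measure 117 mm over their backs; the gripper's body (75 mm by 190 mm) begins 51 mm behind the grasp point.
Start: joints at [86.093, 22.042, 0.453, 0, -68.411, -14.817], TCP at [0.201, 0.592, 0.223] pointing down, gripper open.
Joint ranges: [-179.83, 179.83], [-69.29, 118.12], [-61.27, 80.66], [-181.25, 117.63], [-171.15, -9.14], [-177.46, 177.46]. Speed limits (degrees/s): [159.86, 159.86, 180, 180, 180, 180].

### API

Orientations are given as a 3x3 rotation matrix whose columns are the frame's x, y, z axes.
In Python, from station import r gives the robot as it stands.
- The arm moves only by the tool play_rows, never from a script. Its argument "commands" is a list that holds one entry, the list of rows, each a list of 7 numbers: the shift along the world's x, y, z in m, then the turn, a rotation vector about the world's x, y, z in rad, then the closure, from 0 (fully open) to 1 (shut). A call has 1 to 5 rows; each row is the pose to reach, as a shift and turn from the pose commanded when the call began; what a row does not reach only later rows make up. A row lasts 1/10 s, in which the tool goes at most 50 mm and 8.59 degrees, less where a joint would pass 70% of its speed; a pose out of reach is approached as far as the arm can. A call with a gripper value outside its range is refused whole. The fingers move at their own pace and stop on an object; the grip force is fixed at half the most. Time passes only in rows, so rows that repeat a pose let the fingers close. It gives the time, the measured TCP pose, the force and the opening at its end, in the units of the state.
- r.sense(): the state, without advancing time (a new reading comes with each control period).
- r.capture(name): name is "scene" or "top" or "wrist"; returns a dict with "image" (420x560x3 uint8, red, green, blue), "range_z" (420x560 float32, m along the optical axis (not along the pixel's ray), 0 where there is no reading), "intrinsics" (3x3 intrinsics, pixels), "extrinsics" (4x4, takes a point from camera to world coordinates); the wrist camera has in their place "mount" (4x4, takes a point from camera to tool coordinates, whose origin is the TCP and whose axes are the flange's). Camera axes: x right, y up, looking along -z (the intrinsics and any distortion apply to the point x, -y, -z); pixel columns grow to the right and rows downward; lengths in m; the calibration is good to about 2 mm. A picture is of the moment at which its call begins: read the wrist's pose just before it.
- r.finish_job(): hands the job in, once; it reports no verdict.
The state is a dict: "time_s": time; "joints": joint angles; "joint_velocities": joint speeds; "effort": joint torques, N m; "tcp_pos": TCP position; "ee_rot": TCP orientation; "wrist_force": force on the tool from outside, world axes, zero at the start; "moment": the same for the moment, N m; "gripper_width": opening from 0.0 (shut) to 1.0 (fully open).
Only numpy, scipy, OpenCV 4.12 (cv2) and the standard library are available. Lean on these libraries where they do the work, as an engineer would, in place of code of your own. Each camera call takes 0.05 s, during which the arm holds its last target. There are 200 camera calls.

## Working session

There is one attempt and no reset: what is moved stays moved. The work goes in short steps, Python scripts to look and compute and a tool call to move; the robot and the scene stay as the last step left them, time stands still between calls to the robot, and variables do not carry over. Pictures are saved under pics/ and viewed, about 8 in all and at most 12, crops included, and the job is handed in when it is done.

Besides the shell and the picture viewer there is one more tool, called after ">>>" as name(argument=value, ...) on one line, values as JSON. play_rows: Moves the arm, as the interface text tells. Its arguments: {"type":"object","properties":{"commands":{"type":"array","items":{"type":"array","items":{"type":"array","items":{"type":"number"}}}}},"required":["commands"]}

```bash
mkdir -p pics; ls; cat > h.py <<'E'
import numpy as np, cv2
from station import r
def cloud(c, X=None):
    z=c["range_z"]; K=c["intrinsics"]; h,w=z.shape
    u,v=np.meshgrid(np.arange(w),np.arange(h))
    p=np.stack([(u-K[0,2])/K[0,0]*z,-(v-K[1,2])/K[1,1]*z,-z,np.ones_like(z)],-1)
    P=(p@(c["extrinsics"] if X is None else X).T)[...,:3]; P[z==0]=np.nan
    return P
E
python3 - <<'E'
from h import *
s=r.sense();print({k:np.round(v,3).tolist() for k,v in s.items()})
for n in("scene","top"):
    c=r.capture(n);cv2.imwrite(f"pics/{n}0.png",c["image"][...,::-1]);np.save(f"{n}0.npy",cloud(c))
    np.save(f"{n}0i.npy",c["image"])
    print(n,c["extrinsics"].round(3).tolist(),c["intrinsics"].round(1).tolist())
E
```

```text
pics
{'time_s': 0.0, 'joints': [86.094, 22.09, 0.378, -0.029, -68.411, -14.817], 'joint_velocities': [0.048, 0.01, -0.022, 0.079, 0.035, 0.005], 'effort': [-0.0, -39.067, 18.74, 4.22, 0.011, -0.0], 'tcp_pos': [0.2, 0.591, 0.221], 'ee_rot': [[0.947, -0.321, -0.001], [-0.321, -0.947, -0.002], [0.0, 0.002, -1.0]], 'wrist_force': [-0.015, 0.538, 0.501], 'moment': [0.006, 0.036, 0.031], 'gripper_width': 1.001}
scene [[-0.339, -0.768, 0.542, 1.193], [0.941, -0.278, 0.195, 0.281], [0.001, 0.576, 0.817, 1.224], [0.0, 0.0, 0.0, 1.0]] [[526.5, 0.0, 288.0], [0.0, 526.5, 205.8], [0.0, 0.0, 1.0]]
top [[0.017, 0.997, -0.081, 0.388], [-1.0, 0.017, -0.007, 0.026], [-0.005, 0.081, 0.997, 1.77], [0.0, 0.0, 0.0, 1.0]] [[514.2, 0.0, 285.5], [0.0, 514.2, 215.1], [0.0, 0.0, 1.0]]
```

View pics/scene0.png

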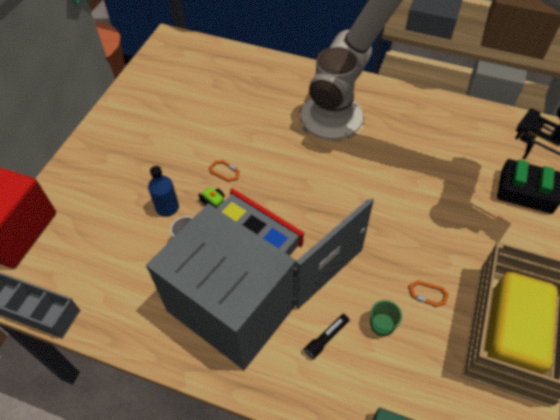

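View pics/top0.png

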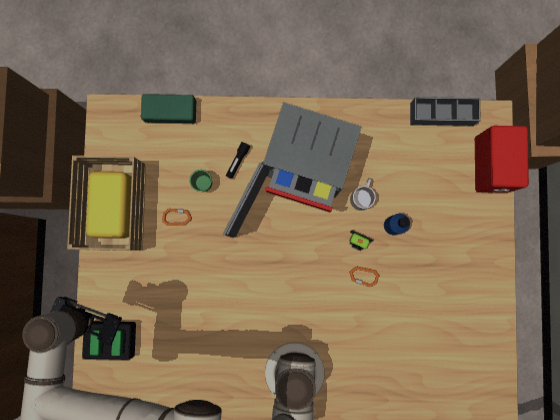

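The top view shows the locker (265–360, 103–200), the red drawer front around (300, 200), and the door from its hinge at (268,165) to its free edge at (230,235). The flashlight is at (238,160), tealight (201,181), left carabiner (177,217), headlamp (360,240), mug (364,197) and flask (398,224). Next I measure these from the depth data.

```bash
python3 - <<'E'
from h import *
P=np.load("top0.npy");I=np.load("top0i.npy").astype(int)
m=(P[...,2]>.222)&(P[...,2]<.26)
m[:, :215]=0; m[:,375:]=0; m[:95]=0; m[245:]=0
n,l,st,ce=cv2.connectedComponentsWithStats(m.astype(np.uint8))
for i in range(1,n):
    if st[i,4]<20: continue
    q=P[l==i]; rc=cv2.minAreaRect(q[:,:2].astype(np.float32))
    print(st[i],q[:,2].mean().round(4),cv2.boxPoints(rc).round(3).tolist(),np.round(rc[1],3))
red=(I[...,0]>130)&(I[...,1]<50)&(I[...,2]<50); red[:,:250]=0;red[:,350:]=0;red&=P[...,2]>.1
q=P[red];rc=cv2.minAreaRect(q[:,:2].astype(np.float32));print("red",red.sum(),q.min(0),q.max(0),cv2.boxPoints(rc).round(3).tolist())
for n,(u,v) in dict(fl=(238,160),tea=(201,181),cara=(177,217),head=(360,240),mug=(364,197),flask=(398,224),carb=(364,276)).items(): 
    w=P[v-16:v+17,u-22:u+23].reshape(-1,3);w=w[(w[:,2]>.008)&(w[:,2]<.2)];print(n,P[v,u].round(3),w.min(0).round(3),w.max(0).round(3))
S=np.load("scene0.npy")
for n,(u,v) in dict(doorfree=(371,203),doorh=(298,263),lockLf=(296,265),lockRf=(206,208),lockLb=(240,317),drawL=(301,236),drawR=(232,191)).items(): print(n,[S[v+dv,u+du].round(3).tolist() for du,dv in((0,0),(-3,2),(0,4))])
E
```

```text
[ 223  102  139  134 6954] 0.237 [[0.3449999988079071, -0.023000000044703484], [0.7749999761581421, -0.20900000631809235], [0.8820000290870667, 0.039000000804662704], [0.4519999921321869, 0.2240000069141388]] [0.27  0.469]
red 238 [ 0.53012779 -0.10022808  0.22112186] [0.59711748 0.09691016 0.24048817] [[0.5289999842643738, -0.09799999743700027], [0.5389999747276306, -0.10199999809265137], [0.5989999771118164, 0.09600000083446503], [0.5879999995231628, 0.10000000149011612]]
fl [0.715 0.203 0.034] [0.635 0.118 0.008] [0.773 0.272 0.199]
tea [ 0.645  0.334 -0.001] [0.587 0.262 0.008] [0.7   0.405 0.072]
cara [0.518 0.412 0.003] [0.463 0.337 0.008] [0.573 0.487 0.021]
head [ 0.448 -0.212  0.051] [ 0.396 -0.29   0.008] [ 0.501 -0.143  0.054]
mug [ 0.598 -0.231  0.008] [ 0.543 -0.307  0.008] [ 0.652 -0.155  0.085]
flask [ 0.497 -0.319  0.144] [ 0.452 -0.423  0.008] [ 0.559 -0.276  0.178]
carb [ 0.327 -0.233  0.004] [ 0.274 -0.284  0.008] [ 0.375 -0.158  0.022]
doorfree [[0.461, 0.222, 0.23], [0.47, 0.217, 0.232], [0.458, 0.224, 0.211]]
doorh [[0.671, 0.116, 0.236], [0.671, 0.11, 0.223], [0.67, 0.116, 0.218]]
lockLf [[0.668, 0.111, 0.219], [0.677, 0.107, 0.223], [0.676, 0.114, 0.216]]
lockRf [[0.608, -0.128, 0.237], [0.617, -0.131, 0.24], [0.62, -0.122, 0.241]]
lockLb [[0.828, 0.049, 0.24], [0.834, 0.045, 0.243], [0.836, 0.053, 0.243]]
drawL [[0.599, 0.098, 0.227], [0.6, 0.092, 0.216], [0.6, 0.099, 0.211]]
drawR [[0.541, -0.093, 0.234], [0.396, -0.187, -0.0], [0.546, -0.092, 0.225]]
```

>>> play_rows(commands=[[[0,0,0.05,0,0,0,1],[0.022,-0.041,0.05,0,0,0.03,1],[0.045,-0.082,0.05,0,0,0.03,1],[0.067,-0.123,0.05,0,0,0.03,1],[0.09,-0.165,0.05,0,0,0.03,1]]])

```text
time_s: 0.6
tcp_pos: [0.2909, 0.4251, 0.2721]
ee_rot: [[0.957, -0.292, -0.0], [-0.292, -0.957, -0.001], [-0.0, 0.001, -1.0]]
wrist_force: [2.4, 0.5, -0.9]
gripper_width: 0.628
```

>>> play_rows(commands=[[[0.022,-0.041,0,0,0,0,1],[0.045,-0.082,0,0,0,0,1],[0.067,-0.123,0,0,0,0,1],[0.09,-0.165,0,0,0,0,1],[0.112,-0.206,0,0,0,0,1]]])

```text
time_s: 1.1
tcp_pos: [0.4028, 0.2189, 0.2724]
ee_rot: [[0.956, -0.292, -0.0], [-0.292, -0.956, -0.0], [-0.0, 0.0, -1.0]]
wrist_force: [-0.5, 0.2, 1.0]
gripper_width: 0.172
```

>>> play_rows(commands=[[[0.022,-0.041,0,0,0,0,1],[0.045,-0.082,0,0,0,0,1],[0.067,-0.123,0,0,0,0,1],[0.09,-0.165,0,0,0,0,1],[0.112,-0.206,0,0,0,0,1]]])

```text
time_s: 1.6
tcp_pos: [0.515, 0.013, 0.2723]
ee_rot: [[0.956, -0.293, -0.0], [-0.293, -0.956, 0.0], [-0.0, 0.0, -1.0]]
wrist_force: [1.2, 0.9, 0.2]
gripper_width: 0.005
```

>>> play_rows(commands=[[[0,0,-0.04,0,0,0,1],[0,0,-0.078,0,0,0,1],[0.014,-0.004,-0.078,0,0,0,1],[0.024,-0.007,-0.078,0,0,0,1],[0.034,-0.01,-0.078,0,0,0,1]]])

```text
time_s: 2.1
tcp_pos: [0.5493, 0.0049, 0.1949]
ee_rot: [[0.956, -0.292, -0.0], [-0.292, -0.956, 0.0], [-0.0, -0.0, -1.0]]
wrist_force: [-3.6, 1.6, -0.7]
gripper_width: 0.004
```

>>> play_rows(commands=[[[0.01,-0.003,0,0,0,0,1],[0.02,-0.006,0,0,0,0,1],[0.03,-0.009,0,0,0,0,1],[0.04,-0.012,0,0,0,0,1],[0.05,-0.015,0,0,0,0,1]]])

```text
time_s: 2.6
tcp_pos: [0.5996, -0.0102, 0.1948]
ee_rot: [[0.956, -0.292, 0.001], [-0.292, -0.956, 0.0], [0.0, -0.0, -1.0]]
wrist_force: [-2.1, 1.5, 0.5]
gripper_width: 0.006
```

>>> play_rows(commands=[[[0.005,-0.0015,0,0,0,0,1],[0.01,-0.003,0,0,0,0,1],[0.013,-0.004,0,0,0,0,1],[0.016,-0.005,0,0,0,0,1],[0.016,-0.005,0,0,0,0,1]]])

```text
time_s: 3.1
tcp_pos: [0.6152, -0.0152, 0.1946]
ee_rot: [[0.956, -0.292, 0.001], [-0.292, -0.956, -0.0], [0.001, -0.0, -1.0]]
wrist_force: [0.3, -0.2, 0.5]
gripper_width: 0.007
```

```bash
python3 - <<'E'
from h import *
s=r.sense();print(s["tcp_pos"],s["wrist_force"])
c=r.capture("scene");cv2.imwrite("pics/s1.png",cv2.resize(c["image"][120:330,130:410,::-1],(800,600)))
E
```

```text
[ 0.61521767 -0.01524792  0.19462701] [ 0.33193389 -0.23097363  0.49710934]
```

View pics/s1.png

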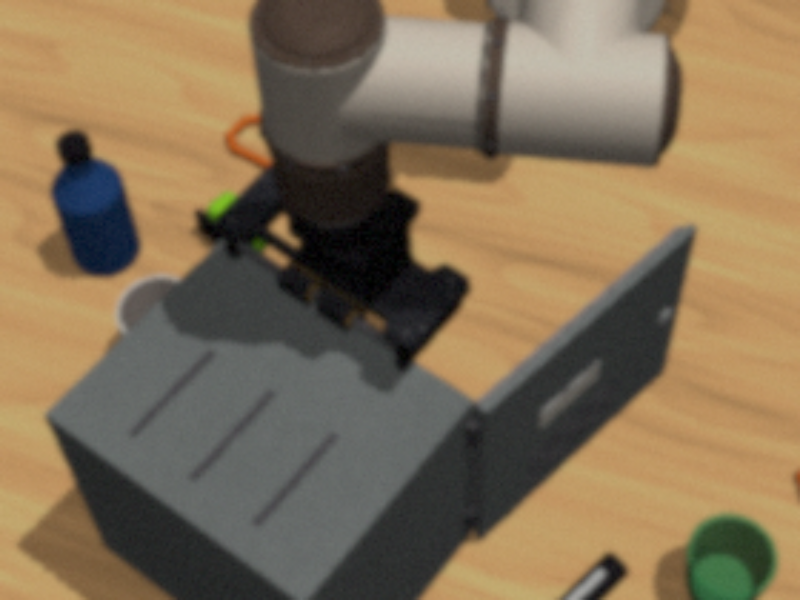

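The picture shows the drawer nearly in, with the fingers at the locker's front edge (about 300,290) and the door untouched. I haven't felt the stop yet, so I creep on until the force rises.

>>> play_rows(commands=[[[0.001,-0.0003,0,0,0,0,1],[0.002,-0.0006,0,0,0,0,1],[0.003,-0.0009,0,0,0,0,1],[0.004,-0.0012,0,0,0,0,1]]])

```text
time_s: 3.55
tcp_pos: [0.6169, -0.016, 0.1946]
ee_rot: [[0.956, -0.292, -0.004], [-0.292, -0.956, 0.0], [-0.004, 0.001, -1.0]]
wrist_force: [-8.6, 4.7, 4.5]
gripper_width: 0.006
```

>>> play_rows(commands=[[[0.001,-0.0003,0,0,0,0,1],[0.002,-0.0006,0,0,0,0,1],[0.003,-0.0009,0,0,0,0,1]]])

```text
time_s: 3.85
tcp_pos: [0.6167, -0.016, 0.1947]
ee_rot: [[0.956, -0.292, -0.011], [-0.292, -0.956, 0.001], [-0.011, 0.002, -1.0]]
wrist_force: [-16.6, 8.9, 10.1]
gripper_width: 0.007
```

>>> play_rows(commands=[[[-0.03,0.009,0,0,0,0,1],[-0.06,0.018,0,0,0,0,1],[-0.09,0.03,0.04,0,0,0,1],[-0.12,0.05,0.08,0,0,0,1],[-0.15,0.08,0.1,0,0,0,1]]])

```text
time_s: 4.35
tcp_pos: [0.4734, 0.0617, 0.2968]
ee_rot: [[0.956, -0.294, 0.006], [-0.294, -0.956, 0.001], [0.005, -0.002, -1.0]]
wrist_force: [0.6, 1.5, -0.3]
gripper_width: 0.005
```

```bash
python3 - <<'E'
from h import *
s=r.sense();print(s["tcp_pos"],s["joints"])
a=r.capture("top");c=r.capture("scene")
P=cloud(a);np.save("top1.npy",P);np.save("scene1.npy",cloud(c));np.save("scene1i.npy",c["image"])
t=cv2.resize(a["image"][90:250,215:375,::-1],(400,400),interpolation=cv2.INTER_CUBIC);u=cv2.resize(c["image"][170:330,190:390,::-1],(400,400))
u=cv2.resize(c["image"][180:290,190:300,::-1],(400,400),interpolation=cv2.INTER_CUBIC)
cv2.imwrite("pics/s2.png",np.hstack([t,u]))
E
```

```text
[0.47337302 0.06169547 0.2967744 ] [ 27.05503107   4.44227276 -12.20947461   0.11102844 -73.0342893
  45.79098528]
```

View pics/s2.png

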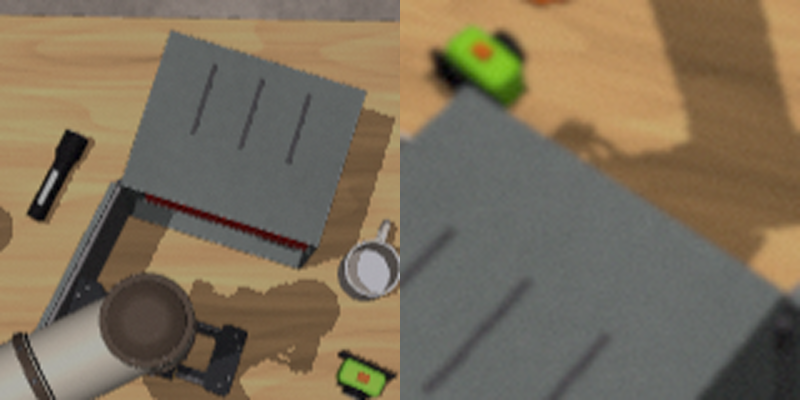

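Left crop: the red front now lies flush under the locker's front edge, (145,195) to (310,245). Right crop: nothing sticks out past the edge. I refine the locker and door geometry from the corner pixels.

```bash
python3 - <<'E'
from h import *
c=r.capture("top");K=c["intrinsics"];T=c["extrinsics"]
def ray(u,v,z):
    d=T[:3,:3]@np.array([(u-K[0,2])/K[0,0],-(v-K[1,2])/K[1,1],-1]);return T[:3,3]+d*(z-T[2,3])/d[2]
pt={n:ray(215+a/2.5,90+b/2.5,.24)[:2] for n,a,b in(("BL",172,30),("BR",366,92),("FL",122,186),("FR",315,245))}
for n in pt:print(n,pt[n].round(4))
f=lambda a,b:(np.linalg.norm(pt[a]-pt[b]).round(3),np.degrees(np.arctan2(*(pt[a]-pt[b])[::-1])).round(1))
print(f("FL","FR"),f("BL","BR"),f("BL","FL"),f("BR","FR"))
# door top strip from initial top cloud
P=np.load("top0.npy");m=np.zeros(P.shape[:2],bool);m[170:240,222:266]=1
q=P[m&(P[...,2]>.222)];b=cv2.boxPoints(cv2.minAreaRect(q[:,:2].astype(np.float32)));print(b.round(3).tolist(),q[:,2].mean(),len(q))
# outer face from scene cloud
S=np.load("scene0.npy");q=S[225:280,305:365].reshape(-1,3);q=q[(q[:,2]>.05)&(q[:,2]<.21)&(q[:,1]<.27)]
vx,vy,x0,y0=cv2.fitLine(q[:,:2].astype(np.float32),cv2.DIST_HUBER,0,.01,.01).ravel();print("outer",vx,vy,x0,y0,len(q))
E
```

```text
BL [0.8565 0.0476]
BR [ 0.7836 -0.1885]
FL [0.6637 0.1044]
FR [ 0.596  -0.1285]
(np.float64(0.242), np.float64(73.8)) (np.float64(0.247), np.float64(72.8)) (np.float64(0.201), np.float64(-16.4)) (np.float64(0.197), np.float64(-17.7))
[[0.4449999928474426, 0.210999995470047], [0.6470000147819519, 0.11500000208616257], [0.652999997138977, 0.1289999932050705], [0.4519999921321869, 0.22499999403953552]] 0.23207426493259042 374
outer 0.901362 -0.43306646 0.5613345 0.17434171 1525
```

>>> play_rows(commands=[[[0.006,0.016,0,0,0,-0.144,1],[0.012,0.032,0,0,0,-0.288,1],[0.018,0.048,0,0,0,-0.432,1],[0.024,0.064,0,0,0,-0.576,1],[0.03,0.08,0,0,0,-0.72,1]]])

```text
time_s: 5.0
tcp_pos: [0.5036, 0.1416, 0.2921]
ee_rot: [[0.52, -0.854, -0.002], [-0.854, -0.52, -0.001], [0.0, 0.002, -1.0]]
wrist_force: [1.4, -0.8, 0.3]
gripper_width: 0.009
```

>>> play_rows(commands=[[[0.006,0.018,0,0,0,-0.144,1],[0.012,0.036,0,0,0,-0.288,1],[0.018,0.054,0,0,0,-0.432,1],[0.024,0.072,0,0,0,-0.576,1],[0.031,0.09,0,0,0,-0.72,1]]])

```text
time_s: 5.5
tcp_pos: [0.5348, 0.2317, 0.2919]
ee_rot: [[-0.172, -0.985, -0.002], [-0.985, 0.172, -0.002], [0.002, 0.001, -1.0]]
wrist_force: [-0.2, 0.9, 0.4]
gripper_width: 0.005
```

>>> play_rows(commands=[[[0,0,0,0,0,-0.14,1],[0,0,0,0,0,-0.28,1],[0,0,-0.03,0,0,-0.28,1]]])

```text
time_s: 5.8
tcp_pos: [0.537, 0.2323, 0.2657]
ee_rot: [[-0.434, -0.901, 0.007], [-0.901, 0.434, 0.003], [-0.006, -0.005, -1.0]]
wrist_force: [-0.3, -0.0, -0.8]
gripper_width: 0.004
```

>>> play_rows(commands=[[[0,0,-0.035,0,0,0,1],[0,0,-0.07,0,0,0,1],[-0.004,-0.009,-0.07,0,0,0,1],[-0.008,-0.018,-0.07,0,0,0,1],[-0.011,-0.025,-0.07,0,0,0,1]]])

```text
time_s: 6.3
tcp_pos: [0.5237, 0.206, 0.1955]
ee_rot: [[-0.432, -0.902, 0.003], [-0.902, 0.432, 0.001], [-0.002, -0.002, -1.0]]
wrist_force: [-0.1, -0.1, -0.2]
gripper_width: 0.003
```

```bash
python3 - <<'E'
from h import *
p=r.sense()["tcp_pos"];print(p)
H=np.array([.664,.107]);R=lambda a:np.array([[np.cos(a),-np.sin(a)],[np.sin(a),np.cos(a)]])
d=np.array([-.901,.433]);n=np.array([.433,.901])
t0=np.degrees(1.72);k=.17*d+.0245*n
st=[np.array(p[:2])]; 
# door closing = d turning counterclockwise from dir(154) to dir(253): +angle
seq=list(np.r_[np.arange(0,18)*5.0,88,91,93,95,96.5,98,98.5,99])
prev=None
Q=[H+R(np.radians(a))@k for a in seq]
print(Q[0].round(4),Q[-1].round(4))
for i in range(0,len(seq),5):
    b=Q[i-1] if i else p[:2]; a0=seq[i-1] if i else 0
    print([[*(Q[j]-b).round(4).tolist(),round(np.radians(seq[j]-a0),3)] for j in range(i,min(i+5,len(seq)))])
E
```

```text
[0.52370369 0.20596896 0.19546922]
[0.5214 0.2027] [ 0.5918 -0.0488]
[[-0.0023, -0.0033, np.float64(0.0)], [-0.0101, -0.0161, np.float64(0.087)], [-0.0167, -0.0295, np.float64(0.175)], [-0.0222, -0.0434, np.float64(0.262)], [-0.0264, -0.0578, np.float64(0.349)]]
[[-0.003, -0.0147, np.float64(0.087)], [-0.0046, -0.0296, np.float64(0.175)], [-0.005, -0.0445, np.float64(0.262)], [-0.004, -0.0595, np.float64(0.349)], [-0.0018, -0.0743, np.float64(0.436)]]
[[0.0035, -0.0146, np.float64(0.087)], [0.0083, -0.0288, np.float64(0.175)], [0.0143, -0.0425, np.float64(0.262)], [0.0215, -0.0556, np.float64(0.349)], [0.0298, -0.0681, np.float64(0.436)]]
[[0.0094, -0.0117, np.float64(0.087)], [0.0197, -0.0225, np.float64(0.175)], [0.0309, -0.0324, np.float64(0.262)], [0.0381, -0.0379, np.float64(0.314)], [0.0455, -0.043, np.float64(0.367)]]
[[0.0051, -0.0032, np.float64(0.035)], [0.0103, -0.0061, np.float64(0.07)], [0.0143, -0.0083, np.float64(0.096)], [0.0183, -0.0103, np.float64(0.122)], [0.0196, -0.0109, np.float64(0.131)]]
[[0.0014, -0.0006, np.float64(0.009)]]
```

>>> play_rows(commands=[[[-0.002,-0.003,0,0,0,0,1],[-0.01,-0.016,0,0,0,0.087,1],[-0.017,-0.0295,0,0,0,0.175,1],[-0.022,-0.0435,0,0,0,0.262,1],[-0.0265,-0.058,0,0,0,0.349,1]]])

```text
time_s: 6.8
tcp_pos: [0.4969, 0.1491, 0.1958]
ee_rot: [[-0.093, -0.996, 0.004], [-0.996, 0.093, 0.003], [-0.003, -0.004, -1.0]]
wrist_force: [1.7, 1.2, 0.4]
gripper_width: 0.007
```

>>> play_rows(commands=[[[-0.003,-0.0145,0,0,0,0.087,1],[-0.0045,-0.0295,0,0,0,0.175,1],[-0.005,-0.0445,0,0,0,0.262,1],[-0.004,-0.0595,0,0,0,0.349,1],[-0.002,-0.0745,0,0,0,0.436,1]]])

```text
time_s: 7.3
tcp_pos: [0.4949, 0.0742, 0.1957]
ee_rot: [[0.336, -0.942, 0.004], [-0.942, -0.336, 0.002], [-0.001, -0.005, -1.0]]
wrist_force: [0.5, 2.1, -0.5]
gripper_width: 0.006
```

```bash
python3 - <<'E'
from h import *
s=r.sense();print(s["tcp_pos"],s["wrist_force"])
c=r.capture("scene");cv2.imwrite("pics/s3.png",cv2.resize(c["image"][120:330,130:410,::-1],(800,600)))
E
```

```text
[0.49491485 0.07422794 0.1956749 ] [ 0.52362265  2.12126932 -0.45057066]
```

View pics/s3.png

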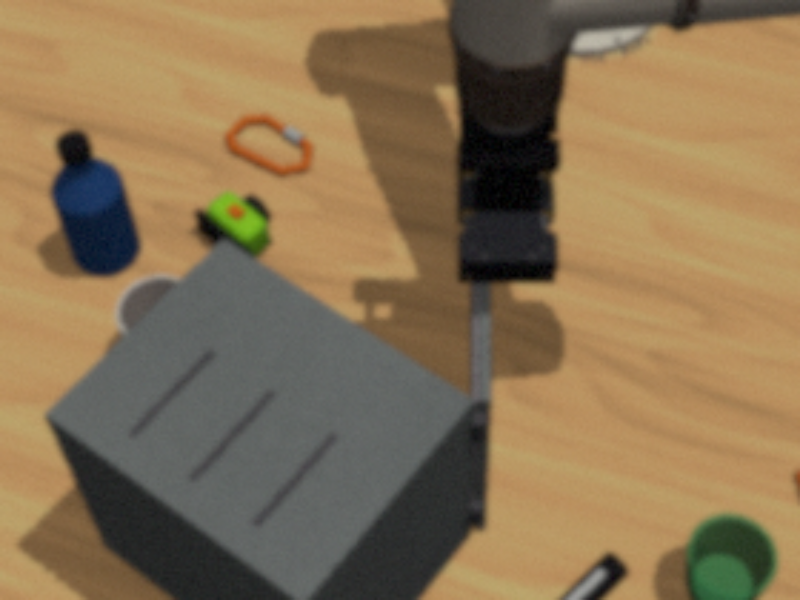

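The door is following: it is edge-on at (480,340) with the gripper above it, and nothing else has moved. I continue the arc.

>>> play_rows(commands=[[[0.0035,-0.0145,0,0,0,0.087,1],[0.0085,-0.029,0,0,0,0.175,1],[0.0145,-0.0425,0,0,0,0.262,1],[0.0215,-0.0555,0,0,0,0.349,1],[0.03,-0.068,0,0,0,0.436,1]]])

```text
time_s: 7.85
tcp_pos: [0.5243, 0.0061, 0.1951]
ee_rot: [[0.701, -0.713, 0.001], [-0.713, -0.701, 0.001], [0.0, -0.002, -1.0]]
wrist_force: [-1.0, 1.8, 1.4]
gripper_width: 0.007
```

>>> play_rows(commands=[[[0.0095,-0.0115,0,0,0,0.087,1],[0.0195,-0.0225,0,0,0,0.175,1],[0.031,-0.0325,0,0,0,0.262,1],[0.038,-0.038,0,0,0,0.314,1],[0.0455,-0.043,0,0,0,0.367,1]]])

```text
time_s: 8.35
tcp_pos: [0.5698, -0.037, 0.1949]
ee_rot: [[0.91, -0.416, 0.001], [-0.416, -0.91, 0.0], [0.001, -0.0, -1.0]]
wrist_force: [-2.0, 0.4, 0.9]
gripper_width: 0.006
```

>>> play_rows(commands=[[[0.005,-0.003,0,0,0,0.035,1],[0.0085,-0.005,0,0,0,0.06,1],[0.0115,-0.007,0,0,0,0.08,1],[0.0145,-0.0085,0,0,0,0.1,1],[0.017,-0.0095,0,0,0,0.115,1]]])

```text
time_s: 8.85
tcp_pos: [0.5868, -0.0463, 0.1941]
ee_rot: [[0.951, -0.308, 0.0], [-0.308, -0.951, 0.0], [0.0, -0.0, -1.0]]
wrist_force: [-1.8, 0.2, 1.3]
gripper_width: 0.003
```

Now I creep to the stop along the locker's x.

>>> play_rows(commands=[[[0.0015,-0.0005,0,0,0,0.007,1],[0.003,-0.001,0,0,0,0.014,1],[0.0045,-0.0015,0,0,0,0.014,1],[0.006,-0.002,0,0,0,0.014,1],[0.007,-0.002,0,0,0,0.014,1]]])

```text
time_s: 9.35
tcp_pos: [0.5916, -0.048, 0.1937]
ee_rot: [[0.955, -0.295, -0.005], [-0.295, -0.955, 0.0], [-0.005, 0.001, -1.0]]
wrist_force: [-8.4, 3.1, 5.3]
gripper_width: 0.002
```

>>> play_rows(commands=[[[0.001,-0.0003,0,0,0,0,1],[0.002,-0.0006,0,0,0,0,1],[0.003,-0.0009,0,0,0,0,1]]])

```text
time_s: 9.65
tcp_pos: [0.5915, -0.0481, 0.1937]
ee_rot: [[0.955, -0.295, -0.012], [-0.295, -0.955, 0.001], [-0.012, 0.002, -1.0]]
wrist_force: [-17.2, 8.2, 11.1]
gripper_width: 0.007
```

The stop is firm at the predicted spot. I hold briefly, back off and check.

>>> play_rows(commands=[[[0,0,0,0,0,0,1],[0,0,0,0,0,0,1],[-0.01,0.003,0,0,0,0,1],[-0.04,0.012,0,0,0,0,1],[-0.08,0.024,0,0,0,0,1]]])

```text
time_s: 10.15
tcp_pos: [0.5174, -0.0249, 0.1933]
ee_rot: [[0.955, -0.296, 0.002], [-0.296, -0.955, -0.0], [0.002, -0.001, -1.0]]
wrist_force: [-0.4, 0.8, 0.6]
gripper_width: 0.003
```

>>> play_rows(commands=[[[-0.03,0.03,0.02,0,0,0,1],[-0.05,0.07,0.04,0,0,0,1],[-0.07,0.11,0.06,0,0,0,1],[-0.09,0.15,0.08,0,0,0,1],[-0.09,0.19,0.08,0,0,0,1]]])

```text
time_s: 10.65
tcp_pos: [0.4266, 0.167, 0.2778]
ee_rot: [[0.956, -0.294, 0.008], [-0.294, -0.956, 0.006], [0.006, -0.008, -1.0]]
wrist_force: [2.2, -0.5, 0.5]
gripper_width: 0.008
```

```bash
python3 - <<'E'
from h import *
s=r.sense();print(s["tcp_pos"],s["wrist_force"],s["joint_velocities"].round(2) if hasattr(s["joint_velocities"],'round') else s["joint_velocities"])
a=r.capture("top");c=r.capture("scene")
P=cloud(a);S=cloud(c)
H=np.array([.664,.107]);x=np.array([.957,-.291]);y=np.array([.291,.957])
for C in(P,S):
    q=C.reshape(-1,3);q=q[(q[:,2]>.215)&(q[:,2]<.26)];L=np.c_[(q[:,:2]-H)@x,(q[:,:2]-H)@y]
    for lo in range(-235,0,40):
        w=L[(L[:,1]>lo/1e3)&(L[:,1]<lo/1e3+.03)&(L[:,0]>-.15)&(L[:,0]<.1),0];print(lo,w.min().round(4) if len(w) else None,end=' ')
    print()
d=np.abs(c["image"].astype(int)-np.load("scene0i.npy")).sum(2)
t=cv2.resize(a["image"][90:290,155:415,::-1],(400,308));u=cv2.resize(c["image"][150:340,145:435,::-1],(400,308))
cv2.imwrite("pics/s4.png",np.hstack([t,u]))
A=np.load("top0.npy")
for n,(u,v) in dict(fl=(238,160),tea=(201,181),cara=(177,217),head=(360,240),mug=(364,197),flask=(398,224),carb=(364,276)).items():
    f=lambda Q:(lambda w:np.nanmedian(w[(w[:,2]>.008)&(w[:,2]<.19)],0).round(3))(Q[v-14:v+15,u-16:u+17].reshape(-1,3)); print(n,f(A),f(P))
E
```

```text
[0.42655288 0.16698065 0.27781563] [ 2.19854725 -0.53306057  0.4615611 ] [ 41.04  17.48  14.29  -0.32   1.58 -40.46]
-235 -0.0141 -195 -0.0143 -155 -0.0136 -115 -0.0138 -75 -0.0145 -35 -0.0143 
-235 -0.0135 -195 -0.0136 -155 -0.0138 -115 -0.0137 -75 -0.0142 -35 -0.0145 
fl [0.721 0.204 0.028] [0.72  0.204 0.029]
tea [0.647 0.335 0.046] [0.644 0.334 0.042]
cara [0.524 0.413 0.011] [0.523 0.41  0.01 ]
head [ 0.445 -0.208  0.042] [ 0.445 -0.209  0.042]
mug [ 0.594 -0.224  0.049] [ 0.594 -0.225  0.05 ]
flask [ 0.497 -0.32   0.113] [ 0.497 -0.319  0.115]
carb [ 0.325 -0.232  0.011] [ 0.321 -0.236  0.011]
```

View pics/s4.png

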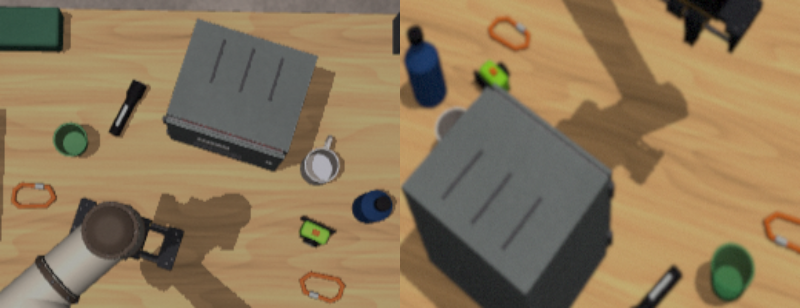

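The door is shut: its outer face is 14 mm in front of the locker all along its width. All loose things are where they began, and the arm is clear. I let it settle for one call, then hand in.

>>> play_rows(commands=[[[0,0,0,0,0,0,1],[0,0,0,0,0,0,1],[0,0,0,0,0,0,1]]])

```text
time_s: 11.05
tcp_pos: [0.4269, 0.1639, 0.2735]
ee_rot: [[0.955, -0.297, -0.0], [-0.297, -0.955, -0.0], [-0.0, 0.0, -1.0]]
wrist_force: [-0.7, -0.4, 0.8]
gripper_width: 0.003
```

```bash
python3 -c "
from station import r
print(r.finish_job())"
```

```text
the job is handed in; nothing more can be done
None
```

The locker is closed and the job is handed in, about 11 s after the start; the system gave no verdict. With the fingers shut, I pushed the drawer in until it hit its stop, then pushed the door round by its outer face at no more than about 0.9 rad/s, slower at the end, until it hit its stop.

**Last checks:**
- **Door:** its outer face measured 13.5–14.5 mm in front of the locker across the full width, in both cameras. That fits the 15 mm door lying shut.
- **Drawer:** the stop was felt at about 20 N, and the picture before closing the door showed the red front flush with the edge. The shut door hides the drawer, so I could not look at it again.
- **Loose things:** each measured within about 6 mm of its starting place, which is within the measuring error.
- **Arm:** clear of everything and still when handed in.

No check failed. My first estimate of the locker's position was about 5 mm off from where the drawer stopped; a second measurement agreed with it.

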